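# Feed one reference disc to the imaging pad

## Task

Press the dispenser's plunger fully down once and let it come back up, so that a single aluminium disc comes out at the front; then push that disc aside along the bench with the fingers until it lies flat and wholly on the round white pad (not the square one). Do not grip or lift the disc, leave the other discs in the dispenser, and do not disturb the other things on the bench.

Things in the scene. Friction and masses are not known exactly. Their poses are not given: they have to be found in the camera images.
- dispenser: fixed grey dispenser; origin on the bench under the centre of its magazine. -x: the way discs come out (roughly towards the robot); +x: towards the plunger tower. Magazine open-topped, bottomless, 58 mm wide (y), 56 mm tall, front face at x = -25 mm; tower x 32 to 144 mm, 59 mm wide, 60 mm tall. A pusher geared to the plunger slides the lowest disc out; it withdraws as the plunger rises
- plunger_top (a point): centre of the top face of the dispenser's plunger: a black round cap 36 mm across on a steel rod, 118 mm above the bench when up, 85 mm behind (+x of) the dispenser's origin. Pressed straight down by 34 mm to its stop; springs back by itself when let go.
- plunger (a joint): how far the plunger is down, in m: 0 up, 0.034 fully down. Spring: 6 N to start, 10 N at the bottom, plus up to about 6 N of friction from the discs.
- dispenser_outlet (a point): the spot where the centre of an ejected disc comes to rest after a slow full press: 105 mm in front (-x) of the dispenser's origin, 7 mm above the bench (half a disc); after a quick press the disc may slide a few cm further
- disc_1: the lowest of three like aluminium discs stacked in the magazine, the one that comes out: 44 mm across, 14 mm thick, about 40 g; origin at the centre of its underside, z up. It slides directly on the bench.
- disc_2: disc number 2 from the bottom of the stack, the same as disc_1; stays in the magazine (drops 14 mm when disc_1 has gone)
- disc_3: disc number 3 from the bottom of the stack, the same as disc_1; stays in the magazine (drops 14 mm when disc_1 has gone)
- round_pad: round white pad, 90 mm across, flush with the bench (a flat marking, nothing to climb); origin at its centre; left or right of the dispenser
- square_pad: square white pad, 90 x 90 mm, flush with the bench, on the other side of the dispenser; not the target
- jar: amber glass jar with black cap, 52 mm across, 70 mm tall; bystander, origin at the centre of its underside
- bottle: white plastic bottle, 44 mm across, 110 mm tall; bystander, origin at the centre of its underside
- lens_ring: black lens ring lying flat, 72 mm outside, 16 mm high; bystander, origin at the centre of its underside
- brush: 170 mm brush lying on the board; bystander, origin at mid-length
- lens_cap: grey lens cap, 58 mm across, 12 mm high; bystander, origin at the centre of its underside
- filter_case: grey flat case 70 x 70 x 22 mm; bystander, origin at the centre of its underside
- scale_block: steel bar 30 x 90 x 18 mm; bystander, origin at the centre of its underside
Not all that is in view belongs to the job. Leave any green or orange look-alike of the disc_3 alone. What is shaped like the dispenser but pink is not meant.

How it is judged:
On the way, in this order (a step that is already met when the one before it is completed fails the run):
1. the plunger is pressed down (value of joint plunger above 0.029 m), for 0.05 s.
2. the plunger is back up and the lowest disc is out in front of the dispenser (value of joint plunger below 0.004 m and x of disc_1 in the frame of dispenser below -0.05 m), for 0.1 s.
At the end, for the whole second after the job is handed in: disc_1 lies flat at rest on the bench, wholly on the round pad (centres within 23 mm); the plunger is up (within 4 mm); the other two discs are in the magazine, dropped by one place, within 12 mm of its axis (horizontal distance between disc_1 and round_pad below 0.023 m and height (world z) of disc_1 below 0.003 m and angle between disc_1's own z axis and vertical below 0.08 rad and linear speed of disc_1 below 0.01 m/s and value of joint plunger below 0.004 m and horizontal distance between each of disc_2, disc_3 and dispenser below 0.012 m and height (world z) of disc_2 below 0.006 m and height (world z) of disc_3 below 0.02 m); the robot touches nothing.
It fails at once if the ejected disc is lifted or tipped over (height (world z) of disc_1 above 0.015 m or angle between disc_1's own z axis and vertical above 0.5 rad).
It fails at once if a second disc leaves the dispenser or is taken out (horizontal distance between any of disc_2, disc_3 and dispenser above 0.02 m or height (world z) of disc_2 above 0.029 m or height (world z) of disc_3 above 0.043 m).
It fails at once if a bystander is moved more than 20 mm (distance of any of jar, bottle, lens_ring, brush, lens_cap, filter_case, scale_block from where it was at the start of the episode above 0.02 m).
It also fails if it takes over 54 s, if anything falls off the work surface, if the arm or the gripper's body presses on something with over 40 N, if the wrist force passes 120 N, or if a joint passes its speed limit or range.

## Robot

A 6-joint arm with a two-finger parallel gripper is mounted at the origin on the work surface. World frame = base frame: x ahead of the robot, y to its left, z up, the work surface at z = 0. Lengths are in m, angles in rad, forces in N, time in s.
With the tool pointing down it reaches from about 0.225 to 0.725 m from the base axis. Payload 3.1 kg.
Tool frame: the origin (TCP) lies at the very end of the fingers, on their centre line; the grasp point (between the pads) lies arm.grip_depth behind it (arm.grip_depth is the distance from the TCP to the grasp point, in m); y points along the fingers, x is the direction in which the jaws open and shut, and the axes are right-handed (so a half turn about y gives the same grasp; the last joint's range is limited). The gripper opens to 85 mm and grips with 20 to 120 N. Pads are 22 mm wide; open, the fingers measure 114 mm over their backs; the gripper's body (76 mm by 85 mm) begins 54 mm behind the grasp point. The pads swing forward as they close: fully open they stand 13 mm farther back than shut.
Start: joints at [1.137, 0.048, 0.099, 1.622, 0, 1.443], TCP at [0.158, 0.501, 0.231] pointing down, gripper open.
Joint ranges: [-2.91, 2.91], [-0.99, 1.94], [-1.21, 1.42], [-2.12, 2.29], [-1.49, 1.47], [-3.14, 3.14]. Speed limits (rad/s): [2.79, 2.79, 3.14, 3.14, 3.14, 3.14].

## Interface

Orientations are given as a rotation vector (axis times angle).
In Python, from cell import get_state, cams, arm, models gives the robot as it stands.
- The arm moves only by the shell command python3 -m handwheel 'ROWS'. ROWS is JSON, a list of rows, each a list of 3 entries, a list of its own where there are three numbers: the shift along the tool's x, y, z in m, then the turn, a rotation vector about the tool's x, y, z in rad, then the opening in per cent of the stroke, from 0 (shut) to 100 (fully open). A call has 1 to 5 rows; each row shifts and turns the commanded pose from where the row before left it, along the tool's axes as they then stand; what a row does not reach is not made up. A row lasts 1/12 s, in which the tool goes at most 41.7 mm and 7.16 degrees, less where a joint would pass 70% of its speed; a pose out of reach is approached as far as the arm can. A call with a gripper value outside its range is refused whole. The fingers move at their own pace and stop on an object; the grip force is fixed at half the most. Time passes only in rows, so rows that do not move let the fingers close. It gives the time, the measured TCP pose, the force and the opening at its end, in the units of the state.
- get_state(): the state, without advancing time (a new reading comes with each control period).
- cams.read_camera(name): name is "scene" or "top" or "wrist"; returns a dict with "frame" (384x512x3 uint8, blue, green, red), "fx", "fy", "cx", "cy" (pixels), "R" (3x3) and "t" (3): a world point X has camera coordinates R X + t. Camera axes: x right, y down, z forward; pixel columns grow to the right and rows downward; lengths in m; the calibration is good to about 2 mm. The wrist camera is an equidistant fisheye: a pixel r from the principal point sees the ray r / f radians off the axis. A picture is of the moment at which its call begins. There is no depth.
- arm.finish_job(): hands the job in, once; it reports no verdict.
Trained networks look in a picture, given as the dict that the camera call returned (one of the last four; its "shot" number tells which), for a name from the list of things; names that differ only in an ending like _2 or _b are one class to them, and where a whole thing is asked for, a point or a joint stands for the part that bears it (a point fixed in the world has none). Each returns a list of dicts, best first, with "score" (0 to 1); they miss things now and then, are a little off and sometimes report something else, mostly with a low value. They report only what shows in the picture. A call takes as long as a camera call. They do not tell look-alikes from the thing itself.
- models.find_in(target, picture): "position" ([row, column] in pixels, amid what is visible of it).
- models.tip_of(target, picture): "position" ([row, column] in pixels: a listed point, or the origin of a listed thing).
The state is a dict: "time": time; "joint_positions": joint angles; "joint_velocities": joint speeds; "effort": joint torques, N m; "eef_pos": TCP position; "eef_rot": TCP orientation; "contact_force": force on the tool from outside, world axes, zero at the start; "moment": the same for the moment, N m; "width": finger opening in m.
Only numpy, scipy, OpenCV 4.12 (cv2) and the standard library are available. Lean on these libraries where they do the work, as an engineer would, in place of code of your own. Each camera call takes 0.05 s, during which the arm holds its last target.

## Working session

There is one attempt and no reset: what is moved stays moved. The work goes in short steps, Python scripts to look and compute and a shell command to move; the robot and the scene stay as the last step left them, time stands still between calls to the robot, and variables do not carry over. Pictures are saved under pics/ and viewed, and the job is handed in when it is done.

```bash
ls; mkdir -p pics; python3 - <<'E'
from cell import get_state,cams,arm,models
import cv2,numpy as np
s=get_state();print(s)
for n in ["scene","top","wrist"]:
    p=cams.read_camera(n);cv2.imwrite(f"pics/{n}0.png",p["frame"])
    print(n,p["shot"],p["fx"],p["cx"],p["cy"],np.round(p["R"],3).tolist(),np.round(p["t"],3).tolist())
    if n!="wrist":
        for k in ["dispenser","plunger_top","dispenser_outlet","round_pad","square_pad","disc_3","jar","bottle","lens_ring","brush","lens_cap","filter_case","scale_block"]:
            print(k,[(np.round(d["position"]).tolist(),round(d["score"],2)) for d in models.tip_of(k,p)][:4])
print(arm.grip_depth)
E
```

```text
pics
{'time': 0.0, 'joint_positions': array([1.13718193e+00, 4.87491670e-02, 9.75294999e-02, 1.62198910e+00,
       2.43309031e-05, 1.44301590e+00]), 'joint_velocities': array([ 0.00044679, -0.00076208,  0.00169817, -0.00087055, -0.00066522,
       -0.00056803]), 'effort': array([-6.01147094e-04, -3.38786745e+01,  3.20012999e+01,  2.03092030e-02,
       -1.10497631e-04,  3.93992199e-07]), 'eef_pos': array([0.15779952, 0.50006333, 0.23008373]), 'eef_rot': array([-1.33967509, -0.97941827,  0.9829427 ]), 'contact_force': array([0.32086202, 0.18948523, 0.00689718]), 'moment': array([-0.02325272,  0.04480979,  0.07764828]), 'width': 0.08550217286086502}
scene 1 358.3623744579028 257.29929740722406 193.23084222928856 [[-0.751, 0.66, -0.012], [0.423, 0.467, -0.777], [-0.507, -0.589, -0.63]] [0.358, -0.138, 1.277]
dispenser [([180.0, 293.0], 0.73)]
plunger_top [([154.0, 266.0], 0.66), ([214.0, 186.0], 0.61), ([194.0, 159.0], 0.27)]
dispenser_outlet [([213.0, 186.0], 0.48)]
round_pad []
square_pad [([257.0, 310.0], 0.84), ([213.0, 167.0], 0.48)]
disc_3 [([210.0, 200.0], 0.68), ([226.0, 218.0]
[... 537 characters left out ...]
r_top [([112.0, 266.0], 0.73), ([238.0, 293.0], 0.65)]
dispenser_outlet []
round_pad [([198.0, 346.0], 0.77), ([153.0, 261.0], 0.38)]
square_pad [([196.0, 179.0], 0.68)]
disc_3 [([123.0, 228.0], 0.79), ([162.0, 306.0], 0.75), ([155.0, 260.0], 0.53), ([196.0, 178.0], 0.34)]
jar [([144.0, 202.0], 0.92), ([242.0, 401.0], 0.27)]
bottle [([132.0, 324.0], 0.68)]
lens_ring [([148.0, 158.0], 0.83)]
brush [([141.0, 368.0], 0.56)]
lens_cap [([184.0, 392.0], 0.79)]
filter_case [([236.0, 115.0], 0.72)]
scale_block [([241.0, 400.0], 0.61)]
wrist 3 297.3186396354542 252.56091193275162 190.82416737139258 [[0.301, 0.954, 0.001], [0.921, -0.291, 0.259], [0.247, -0.077, -0.966]] [-0.526, -0.034, 0.377]
0.0187
```

View images.

View pics/top0.png

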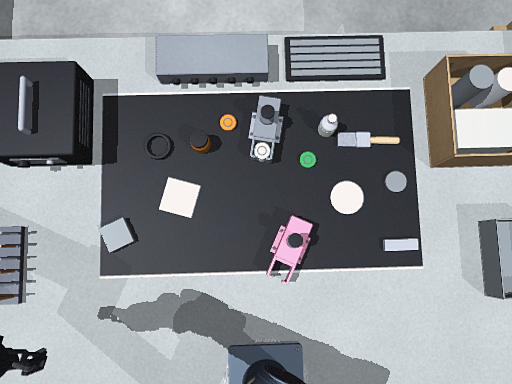

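View pics/scene0.png

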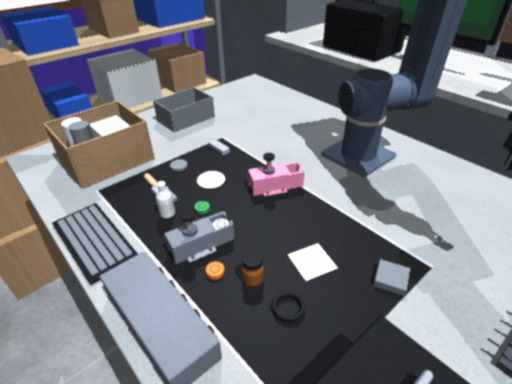

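View pics/wrist0.png

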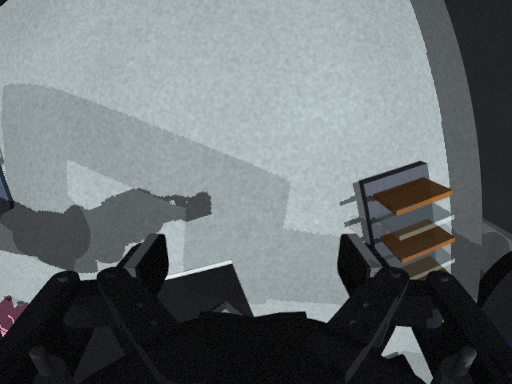

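```bash
cat > h.py <<'E'
import numpy as np,cv2
def ray(p,rc):
    d=np.array([(rc[1]-p["cx"])/p["fx"],(rc[0]-p["cy"])/p["fy"],1.0]);R=np.array(p["R"]);t=np.array(p["t"])
    return -R.T@t,R.T@d
def onz(p,rc,z):
    c,d=ray(p,rc);return c+d*(z-c[2])/d[2]
def tri(p,a,q,b):
    c1,d1=ray(p,a);c2,d2=ray(q,b)
    s=np.linalg.lstsq(np.stack([d1,-d2],1),c2-c1,rcond=None)[0]
    x,y=c1+d1*s[0],c2+d2*s[1];return (x+y)/2,np.linalg.norm(x-y)
def proj(p,X):
    c=np.array(p["R"])@np.array(X)+np.array(p["t"]);return p["fy"]*c[1]/c[2]+p["cy"],p["fx"]*c[0]/c[2]+p["cx"]
E
python3 - <<'E'
from cell import cams,models
from h import *
np.set_printoptions(precision=4,suppress=True)
t=cams.read_camera("top");s=cams.read_camera("scene")
def best(k,p,i=0,f=None):
    l=[d["position"] for d in models.tip_of(k,p)]
    if f: l=[x for x in l if f(x)]
    return l[0] if l else None
a=best("plunger_top",t,f=lambda x:x[0]<150);b=best("plunger_top",s,f=lambda x:x[1]<230);print(a,b)
if a is not None and b is not None: print("pl",tri(t,a,s,b))
a=best("dispenser",t,f=lambda x:x[0]<170);print("disp",a,onz(t,a,0))
for k in ["round_pad","square_pad"]:
    a=best(k,t);b=best(k,s);print(k,a,b,onz(t,a,0),onz(s,b,0) if b is not None else 0)
for k,f in [("disc_3",0.042)]:
    for d in models.tip_of(k,t): print(d["position"],onz(t,d["position"],.028),onz(t,d["position"],0))
    for d in models.tip_of(k,s): print(d["position"],onz(s,d["position"],.028),onz(s,d["position"],0))
def blob(m,ctr):
    n,l,st,c=cv2.connectedComponentsWithStats(m.astype(np.uint8))
    return c[l[ctr]][::-1],st[l[ctr]]
w=t["frame"].min(2)>180
c,st=blob(w,(197,346));print("round",c,st,onz(t,c,0))
c,st=blob(w,(197,180));print("square",c,st,onz(t,c,0))
pink=(t["frame"][...,2].astype(int)-t["frame"][...,1]>50)&(t["frame"][...,0]>100)
for k in ["jar","bottle","lens_cap","scale_block","filter_case"]:
    a=best(k,t);print(k,a,onz(t,a,0) if a is not None else 0)
for nm,p,r in (("t",t,(60,220,200,340)),("s",s,(160,290,130,270))):
    im=p["frame"][r[0]:r[1],r[2]:r[3]];cv2.imwrite(f"pics/{nm}1.png",cv2.resize(im,None,fx=5 if nm=='s' else 4,fy=5 if nm=='s' else 4)[:600,:800])
E
```

```text
[111.5, 268.1] [214.0, 184.6]
pl (array([ 0.686 , -0.0251,  0.1149]), np.float64(0.003642136693657823))
disp [153.4, 262.0] [ 0.6029 -0.0085  0.    ]
round_pad [198.5, 345.6] [179.8, 209.1] [ 0.4716 -0.2326  0.    ] [ 0.4811 -0.2339  0.    ]
square_pad [195.9, 182.5] [259.9, 313.9] [0.4912 0.2104 0.    ] [0.4807 0.2208 0.    ]
[150.1, 260.2] [ 0.6059 -0.0032  0.028 ] [ 0.6123 -0.0038  0.    ]
[160.3, 307.1] [ 0.5746 -0.1283  0.028 ] [ 0.5803 -0.132   0.    ]
[148.0, 159.0] [0.6186 0.2676 0.028 ] [0.6254 0.2735 0.    ]
[151.8, 262.8] [ 0.601 -0.01   0.028] [ 0.6073 -0.0108  0.    ]
[124.3, 229.0] [0.6793 0.0791 0.028 ] [0.6875 0.0804 0.    ]
[209.5, 203.8] [ 0.5936 -0.0963  0.028 ] [ 0.5778 -0.1244  0.    ]
[271.4, 213.8] [0.7019 0.1015 0.028 ] [0.6905 0.0816 0.    ]
[230.3, 221.5] [0.6063 0.0041 0.028 ] [ 0.5909 -0.0199  0.    ]
round [197.1558 346.6175] [331 181  32  33 847] [ 0.4752 -0.2356  0.    ]
square [197.1355 179.1149] [ 159  177   41   41 1114] [0.488  0.2195 0.    ]
jar [146.8, 201.2] [0.6258 0.1581 0.    ]
bottle [128.2, 324.2] [ 0.6698 -0.1836  0.    ]
lens_cap [185.1, 394.3] [ 0.5048 -0.3687  0.    ]
scale_block [244.2, 397.7] [ 0.3437 -0.3668  0.    ]
filter_case [235.8, 115.9] [0.3888 0.3883 0.    ]
```

View pics/t1.png

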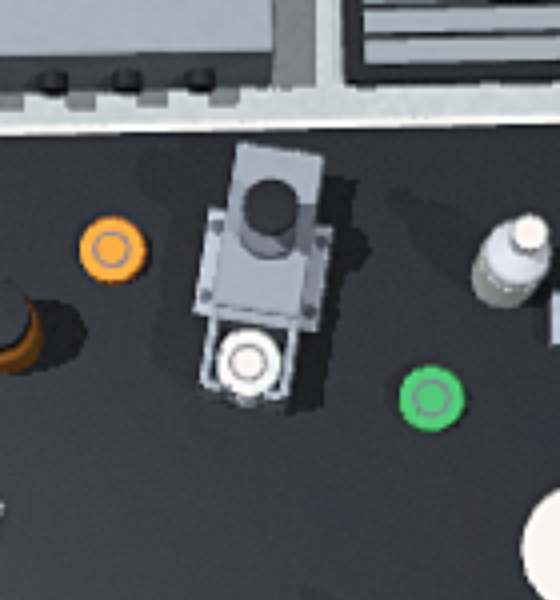

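View pics/s1.png

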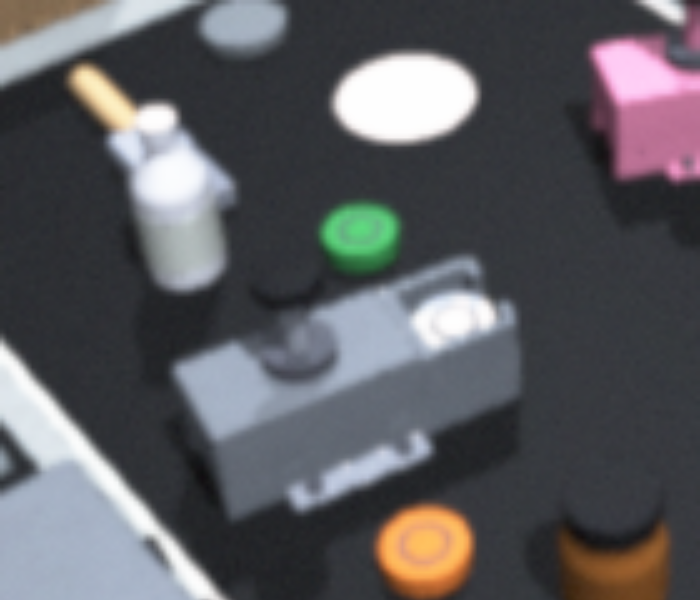

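```bash
python3 - <<'E'
from cell import cams,models,get_state
from h import *
from scipy.spatial.transform import Rotation as Ro
np.set_printoptions(precision=4,suppress=True)
t=cams.read_camera("top");s=cams.read_camera("scene")
p=tri(t,(111.75,267.5),s,(216,187));print(p, onz(t,(111.75,267.5),.118),onz(s,(216,187),.118))
m=tri(t,(150.5,262),s,(223.6,221));print(m,onz(t,(150.5,262),.042),onz(s,(223.6,221),.042))
a=onz(t,(111.75,267.5),.118);b=onz(t,(150.5,262),.042);print(np.linalg.norm((a-b)[:2]))
# tower top edges (z=.06): four corners in crop
for c in [(237,142),(324,155),(213,305),(301,318)]: print(onz(t,(60+c[1]/4,200+c[0]/4),.06))
print(Ro.from_rotvec(get_state()["eef_rot"]).as_matrix())
E
```

```text
(array([ 0.6847, -0.0222,  0.1101]), np.float64(0.0014890452650416866)) [ 0.6828 -0.0223  0.118 ] [ 0.6882 -0.0135  0.118 ]
(array([ 0.6004, -0.0066,  0.0415]), np.float64(0.0028941695063295493)) [ 0.6014 -0.0076  0.042 ] [ 0.5998 -0.005   0.042 ]
0.08272631670746078
[ 0.7466 -0.0043  0.06  ]
[ 0.7363 -0.0619  0.06  ]
[0.6361 0.0147 0.06  ]
[ 0.6259 -0.0427  0.06  ]
[[ 0.3011  0.     -0.9536]
 [ 0.9536 -0.      0.3011]
 [-0.     -1.     -0.    ]]
```

```bash
python3 -m handwheel '[[[0,0,0],[0,0.12,0],0],[[0,0,0],[0,0.12,0],0],[[0,0,0],[0,0.12,0],0],[[0,0,0],[0,0.12,0],0],[[0,0,0],[0,0.12,0],0]]'; python3 -m handwheel '[[[0,0,0],[0,0.12,0],0],[[0,0,0],[0,0.12,0],0],[[0,0,0],[0,0.12,0],0],[[0,0,0],[0,0.12,0],0],[[0,0,0],[0,0.12,0],0]]'; python3 - <<'E'
from cell import cams,get_state
from h import *
from scipy.spatial.transform import Rotation as Ro
np.set_printoptions(precision=4,suppress=True)
s=get_state();print(s["joint_positions"],s["eef_pos"]);print(Ro.from_rotvec(s["eef_rot"]).as_matrix())
t=cams.read_camera("top");r=(200,300,240,340)
cv2.imwrite("pics/pink.png",cv2.resize(t["frame"][r[0]:r[1],r[2]:r[3]],None,fx=5,fy=5))
E
```

```text
time: 2.77
eef_pos: [0.1581, 0.5006, 0.2313]
eef_rot: [-1.509, -0.516, 0.516]
contact_force: [-0.5, -0.4, 0.6]
width: 0.0257
time: 3.18
eef_pos: [0.1581, 0.5006, 0.2313]
eef_rot: [-1.57, -0.046, 0.046]
contact_force: [-0.1, -0.3, 0.1]
width: 0.0002
[ 1.1372  0.048   0.0992  1.622  -0.      2.6489] [0.1581 0.5006 0.2313]
[[ 0.9983  0.     -0.059 ]
 [ 0.059   0.      0.9983]
 [ 0.     -1.      0.    ]]
```

View pics/pink.png

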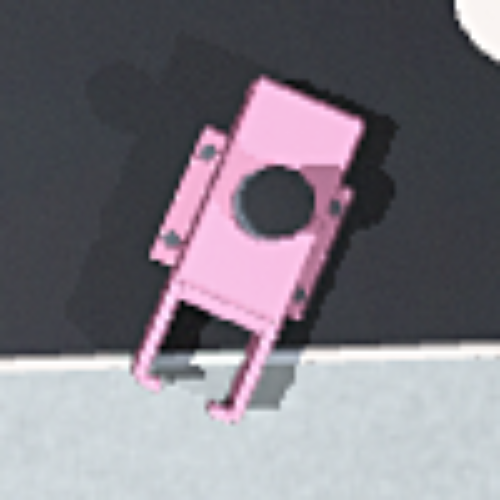

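```bash
python3 -m handwheel '[[[0,0,0],[0,0.059,0],0],[[0.026,0,-0.026],[0,0,0],0],[[0.026,0,-0.026],[0,0,0],0],[[0.026,0,-0.026],[0,0,0],0],[[0.026,0,-0.026],[0,0,0],0]]'; python3 -m handwheel '[[[0.026,0,-0.026],[0,0,0],0],[[0.026,0,-0.026],[0,0,0],0],[[0.026,0,-0.026],[0,0,0],0],[[0.026,0,-0.026],[0,0,0],0],[[0.026,0,-0.026],[0,0,0],0]]'
```

```text
time: 3.65
eef_pos: [0.2633, 0.3963, 0.2314]
eef_rot: [-1.571, -0.008, 0.008]
contact_force: [1.4, 1.0, 0.0]
width: 0.0
time: 4.07
eef_pos: [0.3945, 0.2666, 0.2315]
eef_rot: [-1.57, -0.007, 0.006]
contact_force: [-0.2, -0.1, -0.7]
width: -0.0
```

```bash
python3 -m handwheel '[[[0.026,0,-0.026],[0,0,0],0],[[0.026,0,-0.026],[0,0,0],0],[[0.026,0,-0.026],[0,0,0],0],[[0.026,0,-0.026],[0,0,0],0],[[0.026,0,-0.026],[0,0,0],0]]';  python3 -m handwheel '[[[0.026,0,-0.026],[0,0,0],0],[[0.026,0,-0.026],[0,0,0],0],[[0.026,0,-0.026],[0,0,0],0],[[0.026,0,-0.026],[0,0,0],0],[[0.026,0,-0.026],[0,0,0],0]]'
```

```text
time: 4.48
eef_pos: [0.5254, 0.1373, 0.2314]
eef_rot: [-1.571, -0.007, 0.006]
contact_force: [0.0, 1.3, 0.3]
width: -0.0002
time: 4.9
eef_pos: [0.6561, 0.0081, 0.2312]
eef_rot: [-1.571, -0.007, 0.007]
contact_force: [1.2, 0.8, -0.2]
width: -0.0001
```

```bash
python3 -m handwheel '[[[0.014,0,-0.0155],[0,0.007,0],0],[[0.014,0,-0.0155],[0,0.006,0],0],[[0,0.02,0],[0,0,0],0],[[0,0.02,0],[0,0,0],0],[[0,0,0],[0,0,0],0]]'; python3 - <<'E'
from cell import cams,get_state,models
from h import *
from scipy.spatial.transform import Rotation as Ro
np.set_printoptions(precision=4,suppress=True)
s=get_state();print(s["joint_positions"],s["eef_pos"]);print(Ro.from_rotvec(s["eef_rot"]).as_matrix())
w=cams.read_camera("wrist");cv2.imwrite("pics/w2.png",w["frame"])
print("cam",-np.array(w["R"]).T@w["t"])
def fray(p,rc):
    u=np.array([rc[1]-p["cx"],rc[0]-p["cy"]])/p["fx"];r=np.linalg.norm(u)
    d=np.array([*(u/r*np.sin(r)),np.cos(r)]);R=np.array(p["R"]);return -R.T@p["t"],R.T@d
for k,z in (("plunger_top",.118),("disc_3",.042),("dispenser",0)):
  for d in models.tip_of(k,w):
    c,v=fray(w,d["position"]);print(k,d["position"],d["score"],c+v*(z-c[2])/v[2])
for n in("top","scene"):
    p=cams.read_camera(n);cv2.imwrite(f"pics/{n}2.png",p["frame"])
E
```

```text
time: 5.32
eef_pos: [0.681, -0.0217, 0.1852]
eef_rot: [-1.57, 0.012, 0.003]
contact_force: [-0.2, 0.7, -2.0]
width: 0.0002
[-0.1302  0.4813  0.5277  1.6266  0.0001  1.4464] [ 0.681  -0.0217  0.1852]
[[ 0.9999 -0.0094  0.0058]
 [-0.0057  0.0013  1.    ]
 [-0.0094 -1.      0.0012]]
cam [0.6837 0.0442 0.328 ]
plunger_top [203.1, 258.2] 0.66 [ 0.6855 -0.0211  0.118 ]
disc_3 [164.6, 175.3] 0.83 [ 0.6035 -0.0045  0.042 ]
disc_3 [76.8, 263.7] 0.7 [0.6917 0.0797 0.042 ]
disc_3 [254.2, 173.4] 0.69 [ 0.5927 -0.104   0.042 ]
disc_3 [160.6, 179.1] 0.51 [ 0.6076 -0.0005  0.042 ]
dispenser [155.2, 186.6] 0.59 [ 0.6057 -0.001   0.    ]
```

View pics/w2.png

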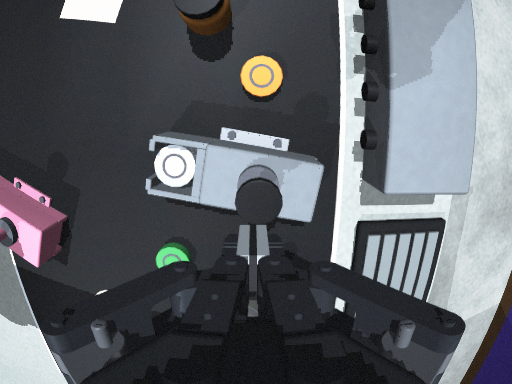

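View pics/scene2.png

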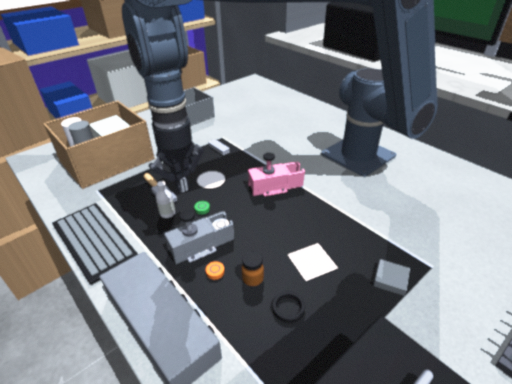

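```bash
python3 -m handwheel '[[[0.002,0.02,0],[0,0,0],0],[[0,0.02,0],[0,0,0],0],[[0,0.015,0],[0,0,0],0],[[0,0,0],[0,0,0],0],[[0,0,0],[0,0,0],0]]'; python3 -c "
from cell import get_state
s=get_state();print(s['eef_pos'],s['eef_rot'],s['joint_positions'])"
```

```text
time: 6.03
eef_pos: [0.6847, -0.0211, 0.1364]
eef_rot: [-1.571, 0.006, -0.004]
contact_force: [0.2, -0.5, 0.5]
width: -0.0001
[ 0.68470605 -0.02109277  0.13644332] [-1.57070553  0.00574105 -0.00443802] [-1.28602477e-01  4.75402682e-01  4.22855259e-01  1.51908253e+00
 -1.96844982e-05  1.44867413e+00]
```

```bash
python3 -m handwheel '[[[0,0.006,0],[0,0,0],0],[[0,0.006,0],[0,0,0],0],[[0,0.003,0],[0,0,0],0],[[0,0.002,0],[0,0,0],0],[[0,0.002,0],[0,0,0],0]]'; python3 -m handwheel '[[[0,0.002,0],[0,0,0],0],[[0,0.002,0],[0,0,0],0],[[0,0.002,0],[0,0,0],0],[[0,0.002,0],[0,0,0],0],[[0,0.002,0],[0,0,0],0]]'; python3 -m handwheel '[[[0,0.002,0],[0,0,0],0],[[0,0.002,0],[0,0,0],0],[[0,0.002,0],[0,0,0],0],[[0,0.002,0],[0,0,0],0],[[0,0.002,0],[0,0,0],0]]'
```

```text
time: 6.45
eef_pos: [0.6852, -0.0213, 0.1177]
eef_rot: [-1.571, 0.005, -0.006]
contact_force: [-2.1, 0.6, 4.6]
width: 0.0003
time: 6.87
eef_pos: [0.6853, -0.0214, 0.111]
eef_rot: [-1.571, 0.003, -0.007]
contact_force: [-4.7, 0.9, 10.3]
width: 0.0002
time: 7.28
eef_pos: [0.6853, -0.0214, 0.1011]
eef_rot: [-1.571, 0.003, -0.007]
contact_force: [-4.7, -0.0, 10.8]
width: -0.0001
```

Contact was at 0.118 m and the spring force is as expected, so I keep pressing.

```bash
python3 -m handwheel '[[[0,0.002,0],[0,0,0],0],[[0,0.002,0],[0,0,0],0],[[0,0.002,0],[0,0,0],0],[[0,0.002,0],[0,0,0],0],[[0,0.002,0],[0,0,0],0]]'; python3 -m handwheel '[[[0,0.002,0],[0,0,0],0],[[0,0.002,0],[0,0,0],0],[[0,0.002,0],[0,0,0],0],[[0,0.002,0],[0,0,0],0],[[0,0,0],[0,0,0],0]]'
```

```text
time: 7.7
eef_pos: [0.6853, -0.0214, 0.0915]
eef_rot: [-1.571, 0.003, -0.007]
contact_force: [-5.7, 0.8, 11.7]
width: -0.0
time: 8.12
eef_pos: [0.6853, -0.0214, 0.0841]
eef_rot: [-1.571, 0.003, -0.008]
contact_force: [-5.8, 0.4, 12.8]
width: -0.0
```

```bash
python3 -m handwheel '[[[0,0.001,0],[0,0,0],0],[[0,0.001,0],[0,0,0],0],[[0,0,0],[0,0,0],0]]'
```

```text
time: 8.37
eef_pos: [0.6853, -0.0213, 0.084]
eef_rot: [-1.572, 0.002, -0.008]
contact_force: [-8.1, 1.3, 18.6]
width: 0.0
```

```bash
python3 -m handwheel '[[[0,-0.006,0],[0,0,0],0],[[0,-0.008,0],[0,0,0],0],[[0,-0.01,0],[0,0,0],0],[[0,-0.01,0],[0,0,0],0],[[0,-0.01,0],[0,0,0],0]]'; python3 -m handwheel '[[[0,-0.02,0],[0,0,0],0],[[0,-0.02,0],[0,0,0],0],[[0,-0.02,0],[0,0,0],0],[[0,0,0],[0,0,0],0]]'
python3 - <<'E'
from cell import cams,get_state,models
from h import *
np.set_printoptions(precision=4,suppress=True)
for n,r in(("top",(60,220,200,340)),("scene",(160,290,130,270)),("wrist",(0,300,60,360))):
    p=cams.read_camera(n);cv2.imwrite(f"pics/{n}3.png",cv2.resize(p["frame"][r[0]:r[1],r[2]:r[3]],None,fx=4 if n!="wrist" else 2,fy=4 if n!="wrist" else 2)[:600,:800])
    for d in models.tip_of("disc_1",p):
        if n!="wrist": print(n,d["position"],d["score"],onz(p,d["position"],.0),onz(p,d["position"],.014))
        else: print(n,d["position"],d["score"])
E
```

```text
time: 8.78
eef_pos: [0.6852, -0.0214, 0.1222]
eef_rot: [-1.571, 0.005, -0.006]
contact_force: [-0.2, -0.3, 0.4]
width: -0.0
time: 9.12
eef_pos: [0.6875, -0.0217, 0.1868]
eef_rot: [-1.572, -0.001, -0.012]
contact_force: [0.4, 0.5, 1.4]
width: 0.0
top [160.2, 307.3] 0.71 [ 0.5806 -0.1326  0.    ] [ 0.5777 -0.1307  0.014 ]
top [122.9, 226.9] 0.65 [0.6916 0.0861 0.    ] [0.6875 0.0854 0.014 ]
scene [209.0, 201.8] 0.73 [ 0.5809 -0.1303  0.    ] [ 0.5887 -0.1161  0.014 ]
scene [269.6, 215.8] 0.55 [0.6836 0.0803 0.    ] [0.6894 0.0903 0.014 ]
scene [226.7, 255.3] 0.49 [0.5123 0.0319 0.    ] [0.5215 0.0428 0.014 ]
scene [231.7, 221.5] 0.41 [ 0.5942 -0.0156  0.    ] [ 0.6018 -0.0037  0.014 ]
wrist [75.9, 258.9] 0.97
wrist [257.5, 167.7] 0.93
wrist [145.1, 92.5] 0.78
wrist [161.7, 175.2] 0.71
```

View pics/top3.png

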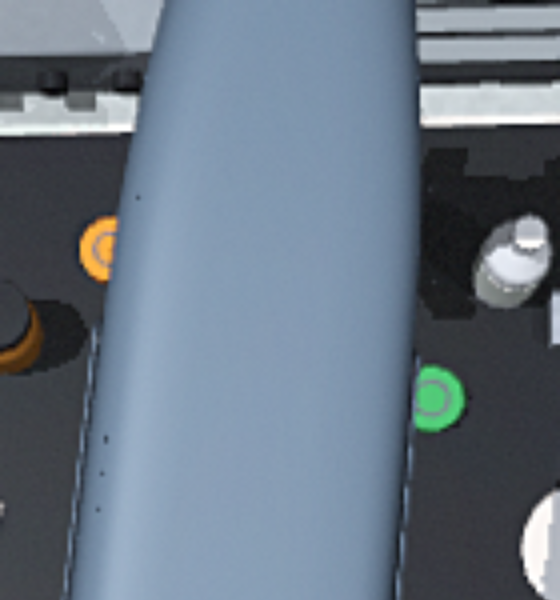

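View pics/scene3.png

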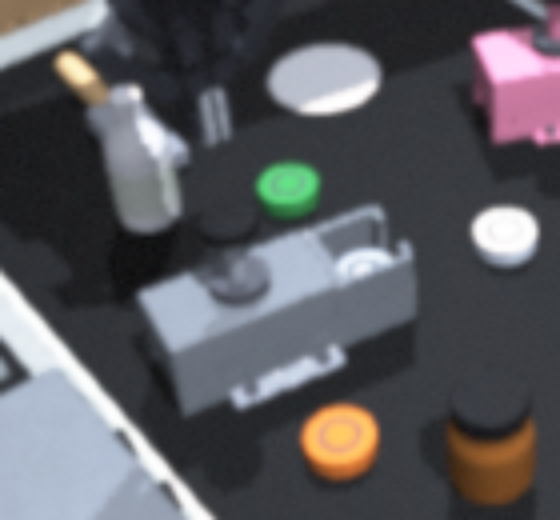

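View pics/wrist3.png

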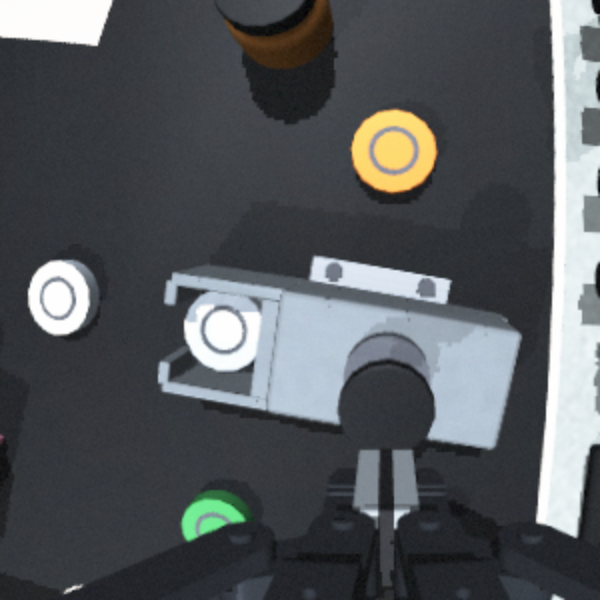

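```bash
python3 -m handwheel '[[[-0.034,0,0.02],[0,0,0],33],[[-0.034,0,0.02],[0,0,0],33],[[-0.034,0,0.02],[0,0,0],33],[[-0.034,0,0.02],[0,0,0],33],[[-0.034,0,0.02],[0,0,0],33]]'; python3 -m handwheel '[[[-0.017,0.01,0.01],[0,0,0],33],[[0,0.02,0],[0,0,0],33],[[0,0.02,0],[0,0,0],33],[[0,0,0],[0,0,0],33],[[0,0,0],[0,0,0],33]]'
cat >> h.py <<'E'
def fray(p,rc):
    u=np.array([rc[1]-p["cx"],rc[0]-p["cy"]])/p["fx"];r=np.linalg.norm(u)
    d=np.array([*(u/r*np.sin(r)),np.cos(r)]);R=np.array(p["R"]);return -R.T@p["t"],R.T@d
def fonz(p,rc,z):
    c,v=fray(p,rc);return c+v*(z-c[2])/v[2]
E
python3 - <<'E'
from cell import cams,get_state,models
from h import *
np.set_printoptions(precision=4,suppress=True)
s=get_state();print(s["eef_pos"],s["eef_rot"],s["width"],s["joint_positions"])
for n in("top","scene","wrist"):
    p=cams.read_camera(n);cv2.imwrite(f"pics/{n}4.png",p["frame"])
    for k in ("disc_1","round_pad"):
      for d in models.tip_of(k,p):
        f=fonz if n=="wrist" else onz
        print(n,k,d["position"],d["score"],f(p,d["position"],0.),f(p,d["position"],.014))
E
```

```text
time: 9.83
eef_pos: [0.5133, 0.0805, 0.1794]
eef_rot: [-1.571, 0.008, -0.004]
contact_force: [0.4, 0.9, 1.2]
width: 0.0287
time: 10.25
eef_pos: [0.4969, 0.09, 0.1292]
eef_rot: [-1.571, 0.009, -0.002]
contact_force: [0.0, -0.5, 0.4]
width: 0.0281
[0.4969 0.09   0.1292] [-1.571   0.0092 -0.0015] 0.028055530541199112 [ 0.0462  0.0029 -0.1495  1.4233 -0.      1.6238]
top disc_1 [162.2, 309.1] 0.7 [ 0.5748 -0.1373  0.    ] [ 0.5721 -0.1354  0.014 ]
top disc_1 [155.2, 261.2] 0.68 [ 0.5979 -0.0061  0.    ] [ 0.5949 -0.0058  0.014 ]
top disc_1 [190.6, 256.7] 0.51 [0.5    0.0091 0.    ] [0.4982 0.0093 0.014 ]
top round_pad [197.3, 347.4] 0.67 [ 0.4747 -0.2377  0.    ] [ 0.4731 -0.2346  0.014 ]
scene disc_1 [269.6, 211.9] 0.76 [0.6907 0.0739 0.    ] [0.6964 0.084  0.014 ]
scene disc_1 [210.4, 202.2] 0.65 [ 0.5835 -0.1243  0.    ] [ 0.5914 -0.1102  0.014 ]
scene disc_1 [223.6, 254.8] 0.6 [0.5051 0.0216 0.    ] [0.5145 0.0327 0.014 ]
scene round_pad [182.2, 210.2] 0.83 [ 0.486  -0.2208  0.    ] [ 0.4958 -0.2049  0.014 ]
wrist disc_1 [185.3, 428.2] 0.85 [0.6915 0.087  0.    ] [0.6818 0.0905 0.014 ]
wrist disc_1 [253.1, 249.5] 0.72 [0.4975 0.0159 0.    ] [0.4977 0.023  0.014 ]
```

View pics/wrist4.png

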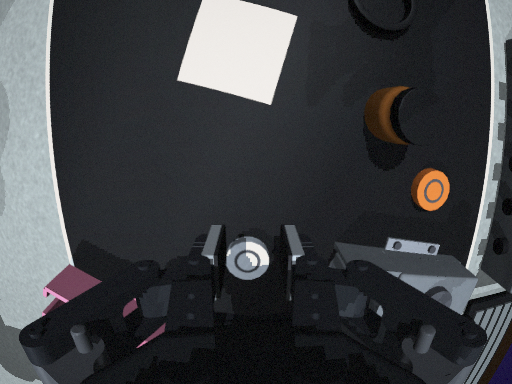

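View pics/top4.png

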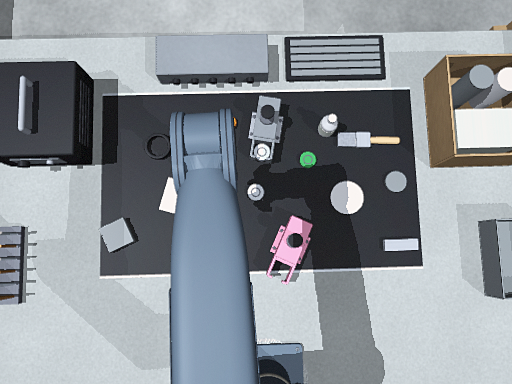

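```bash
python3 -m handwheel '[[[0.008,0.02,-0.004],[0,0.086,0],33],[[0,0.03,0],[0,0,0],33],[[0,0.03,0],[0,0,0],33],[[0,0.02,0],[0,0,0],33],[[0,0.012,0],[0,0,0],33]]'; python3 -m handwheel '[[[0,0,0],[0,0,0],33],[[0,0,0],[0,0,0],33]]'
python3 - <<'E'
from cell import cams,get_state,models
from h import *
from scipy.spatial.transform import Rotation as Ro
np.set_printoptions(precision=4,suppress=True)
s=get_state();print(s["eef_pos"],s["width"],s["contact_force"]);print(Ro.from_rotvec(s["eef_rot"]).as_matrix())
for n,r in(("scene",(170,280,180,320)),("wrist",(0,384,0,512)),("top",(150,250,190,370))):
    p=cams.read_camera(n);im=p["frame"][r[0]:r[1],r[2]:r[3]];cv2.imwrite(f"pics/{n}5.png",cv2.resize(im,None,fx=4,fy=4) if n!="wrist" else im)
    for k in ("disc_1","round_pad"):
      for d in models.tip_of(k,p):
        f=fonz if n=="wrist" else onz
        print(n,k,d["position"],d["score"],f(p,d["position"],0.),f(p,d["position"],.014))
E
```

```text
time: 11.12
eef_pos: [0.5047, 0.0858, 0.0163]
eef_rot: [-1.57, 0.077, -0.069]
contact_force: [-0.5, 1.1, 0.1]
width: 0.0281
time: 11.28
eef_pos: [0.5067, 0.0859, 0.0193]
eef_rot: [-1.57, 0.074, -0.073]
contact_force: [0.6, -0.2, 0.9]
width: 0.0283
[0.5067 0.0859 0.0193] 0.028268549242190882 [ 0.5889 -0.2388  0.9148]
[[ 0.9957 -0.0007  0.0929]
 [-0.0929  0.      0.9957]
 [-0.0007 -1.     -0.0001]]
scene disc_1 [271.9, 214.7] 0.6 [0.6898 0.0843 0.    ] [0.6955 0.0942 0.014 ]
scene disc_1 [206.5, 203.8] 0.57 [ 0.57   -0.1356  0.    ] [ 0.5781 -0.1213  0.014 ]
scene disc_1 [219.0, 256.1] 0.55 [0.49   0.0098 0.    ] [0.4997 0.0212 0.014 ]
scene disc_1 [278.0, 252.3] 0.52 [0.6331 0.1597 0.    ] [0.6399 0.1681 0.014 ]
scene disc_1 [231.9, 217.6] 0.4 [ 0.6026 -0.0221  0.    ] [ 0.6101 -0.0101  0.014 ]
scene round_pad [178.8, 208.9] 0.85 [ 0.4784 -0.2388  0.    ] [ 0.4883 -0.2225  0.014 ]
wrist disc_1 [320.7, 239.0] 0.84 [0.4937 0.0154 0.    ] [0.4955 0.027  0.014 ]
wrist disc_1 [200.5, 493.0] 0.7 [0.6914 0.0835 0.    ] [0.6764 0.0894 0.014 ]
top disc_1 [153.9, 260.2] 0.75 [ 0.6016 -0.0035  0.    ] [ 0.5985 -0.0032  0.014 ]
top disc_1 [162.5, 306.9] 0.6 [ 0.5742 -0.1312  0.    ] [ 0.5714 -0.1294  0.014 ]
top disc_1 [191.5, 256.9] 0.52 [0.4976 0.0086 0.    ] [0.4957 0.0088 0.014 ]
top disc_1 [125.3, 230.3] 0.51 [0.6846 0.0769 0.    ] [0.6805 0.0763 0.014 ]
top round_pad [197.2, 348.3] 0.87 [ 0.4749 -0.2402  0.    ] [ 0.4733 -0.237   0.014 ]
```

View pics/wrist5.png

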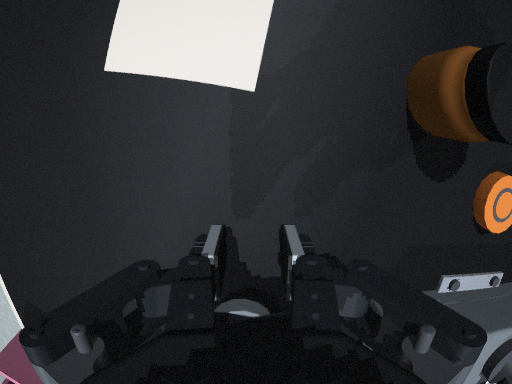

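View pics/scene5.png

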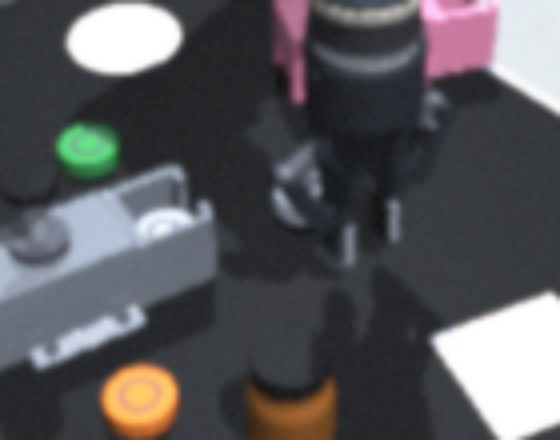

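View pics/top5.png

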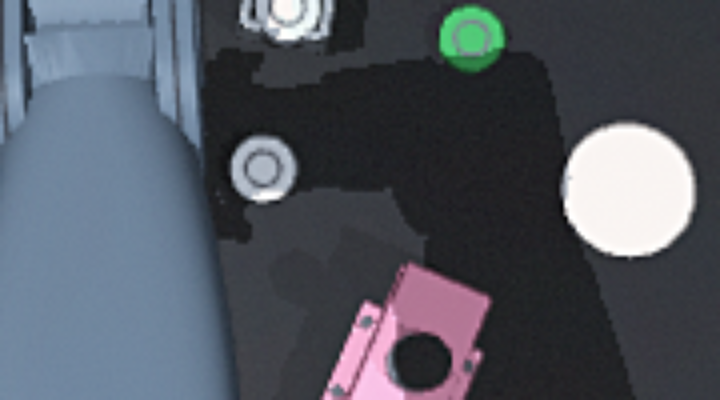

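```bash
python3 -m handwheel '[[[-0.003,0.006,0],[0,0,0],33],[[0,0.005,0],[0,0,0],33],[[0,0.004,0],[0,0,0],33],[[0,0,0],[0,0,0],33],[[0,0,0],[0,0,0],33]]'
```

```text
time: 12.15
eef_pos: [0.503, 0.0861, 0.0034]
eef_rot: [-1.57, 0.074, -0.072]
contact_force: [-0.2, -0.6, -0.2]
width: 0.0283
```

```bash
python3 -m handwheel '[[[0,0,-0.01],[0,0,0],33],[[0,0,-0.01],[0,0,0],33],[[0,0,-0.01],[0,0,0],33],[[0,0,-0.006],[0,0,0],33],[[0,0,-0.005],[0,0,0],33]]';python3 -m handwheel '[[[0,0,-0.005],[0,0,0],33],[[0,0,-0.006],[0,0,0],33],[[0,0,-0.007],[0,0,0],33],[[0,0,-0.008],[0,0,0],33],[[0,0,-0.008],[0,0,0],33]]'
python3 - <<'E'
from cell import cams,get_state,models
from h import *
np.set_printoptions(precision=4,suppress=True)
for n,r in(("wrist",(0,384,0,512)),("top",(150,250,190,370))):
    p=cams.read_camera(n);im=p["frame"][r[0]:r[1],r[2]:r[3]];cv2.imwrite(f"pics/{n}6.png",cv2.resize(im,None,fx=4,fy=4) if n!="wrist" else im)
E
```

```text
time: 12.57
eef_pos: [0.5001, 0.044, 0.0045]
eef_rot: [-1.57, 0.074, -0.075]
contact_force: [1.0, -0.3, -0.5]
width: 0.0281
time: 12.98
eef_pos: [0.4969, 0.0109, 0.0044]
eef_rot: [-1.57, 0.073, -0.073]
contact_force: [-0.3, 0.4, 0.8]
width: 0.0282
```

View pics/top6.png

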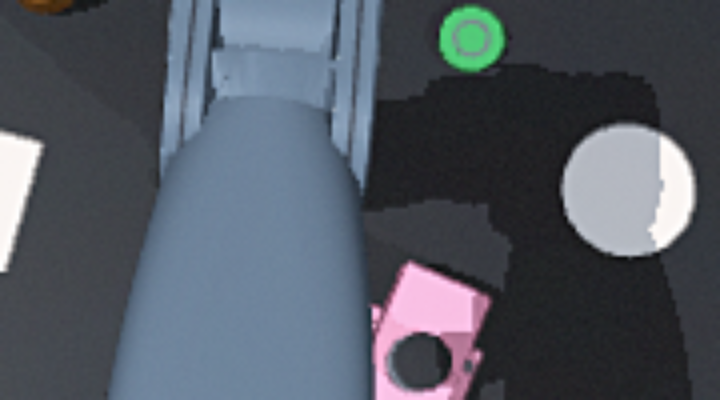

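View pics/wrist6.png

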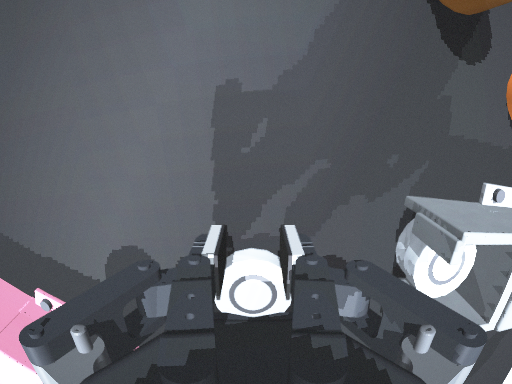

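```bash
python3 -m handwheel '[[[0,0,-0.008],[0,0,0],33],[[0,0,-0.008],[0,0,0],33],[[0,0,-0.008],[0,0,0],33],[[0,0,-0.008],[0,0,0],33],[[0,0,-0.008],[0,0,0],33]]'
python3 - <<'E'
from cell import cams,get_state,models
from h import *
np.set_printoptions(precision=4,suppress=True)
s=get_state()["eef_pos"];w=cams.read_camera("wrist");print(s,"tip offsets",[(d["position"],fonz(w,d["position"],0)) for d in models.tip_of("disc_1",w)])
p=cams.read_camera("scene");cv2.imwrite("pics/scene7.png",p["frame"])
E
```

```text
time: 13.5
eef_pos: [0.493, -0.0292, 0.0043]
eef_rot: [-1.57, 0.073, -0.073]
contact_force: [0.4, 0.1, 0.8]
width: 0.0282
[ 0.493  -0.0292  0.0043] tip offsets [([276.6, 251.2], array([ 0.491, -0.053,  0.   ])), ([188.5, 449.1], array([ 0.6141, -0.0121,  0.    ]))]
```

View pics/scene7.png

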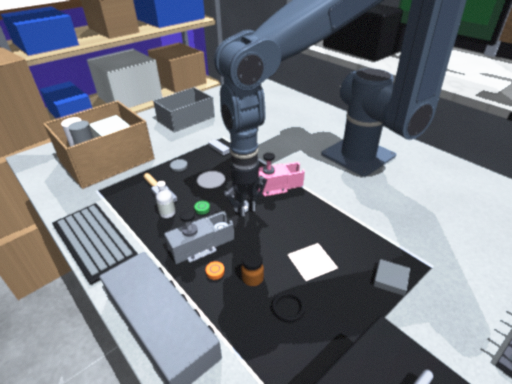

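```bash
python3 -m handwheel '[[[0,0,-0.01],[0,0,0],33],[[0,0,-0.01],[0,0,0],33],[[0,0,-0.01],[0,0,0],33],[[0,0,-0.01],[0,0,0],33],[[0,0,-0.01],[0,0,0],33]]';python3 -m handwheel '[[[0,0,-0.01],[0,0,0],33],[[0,0,-0.01],[0,0,0],33],[[0,0,-0.01],[0,0,0],33],[[0,0,-0.01],[0,0,0],33],[[0,0,-0.008],[0,0,0],33]]'
python3 - <<'E'
from cell import cams,get_state,models
from h import *
np.set_printoptions(precision=4,suppress=True)
s=get_state()["eef_pos"];w=cams.read_camera("wrist");print(s,"disc",[(d["position"],fonz(w,d["position"],0)) for d in models.tip_of("disc_1",w)]);cv2.imwrite("pics/wrist8.png",w["frame"])
p=cams.read_camera("top");cv2.imwrite("pics/top8.png",p["frame"])
E
```

```text
time: 14.07
eef_pos: [0.4884, -0.0793, 0.0043]
eef_rot: [-1.57, 0.073, -0.073]
contact_force: [-0.2, -0.5, 0.1]
width: 0.028
time: 14.48
eef_pos: [0.484, -0.1272, 0.0043]
eef_rot: [-1.57, 0.073, -0.074]
contact_force: [-0.2, 0.1, -0.2]
width: 0.0283
[ 0.484  -0.1272  0.0043] disc [([224.3, 411.9], array([ 0.5791, -0.1297,  0.    ])), ([280.3, 255.0], array([ 0.4838, -0.1538,  0.    ])), ([5.0, 451.2], array([0.6141, 0.0011, 0.    ]))]
```

View pics/wrist8.png

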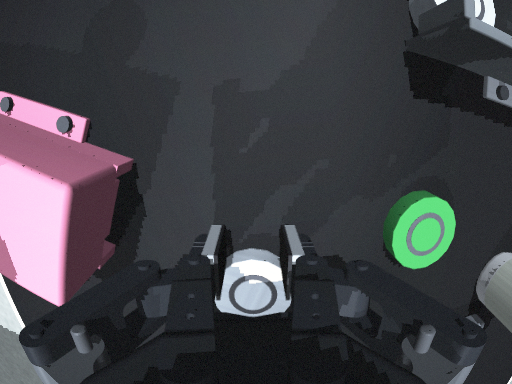

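View pics/top8.png

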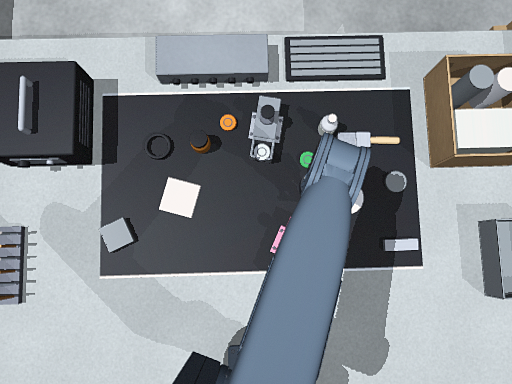

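```bash
python3 -m handwheel '[[[0,0,-0.01],[0,0,0],33],[[0,0,-0.01],[0,0,0],33],[[0,0,-0.01],[0,0,0],33],[[0,0,-0.01],[0,0,0],33],[[0,0,-0.01],[0,0,0],33]]';python3 -m handwheel '[[[0,0,-0.01],[0,0,0],33],[[0,0,-0.008],[0,0,0],33],[[0,0,-0.006],[0,0,0],33],[[0,0,-0.004],[0,0,0],33],[[0,0,0],[0,0,0],33]]'
python3 - <<'E'
from cell import cams,get_state,models
from h import *
np.set_printoptions(precision=4,suppress=True)
s=get_state()["eef_pos"];w=cams.read_camera("wrist");print(s,"ring",fonz(w,(293,253),.014),"disc",[(d["position"],fonz(w,d["position"],0)) for d in models.tip_of("disc_1",w)]);cv2.imwrite("pics/wrist9.png",w["frame"])
p=cams.read_camera("scene");r=(130,230,150,290);cv2.imwrite("pics/scene9.png",cv2.resize(p["frame"][r[0]:r[1],r[2]:r[3]],None,fx=5,fy=5))
E
```

```text
time: 15.05
eef_pos: [0.4793, -0.1768, 0.0043]
eef_rot: [-1.57, 0.073, -0.073]
contact_force: [1.0, -0.4, 0.8]
width: 0.0281
time: 15.47
eef_pos: [0.4768, -0.2045, 0.0043]
eef_rot: [-1.57, 0.074, -0.074]
contact_force: [0.3, 0.2, 0.7]
width: 0.0282
[ 0.4768 -0.2045  0.0043] ring [ 0.4755 -0.2303  0.014 ] disc [([280.3, 250.6], array([ 0.4741, -0.2309,  0.    ])), ([89.8, 423.6], array([ 0.5786, -0.1298,  0.    ]))]
```

View pics/wrist9.png

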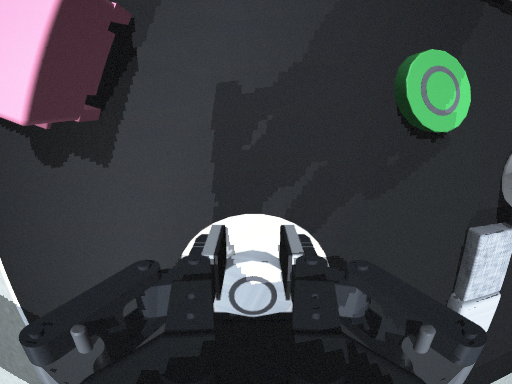

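View pics/scene9.png

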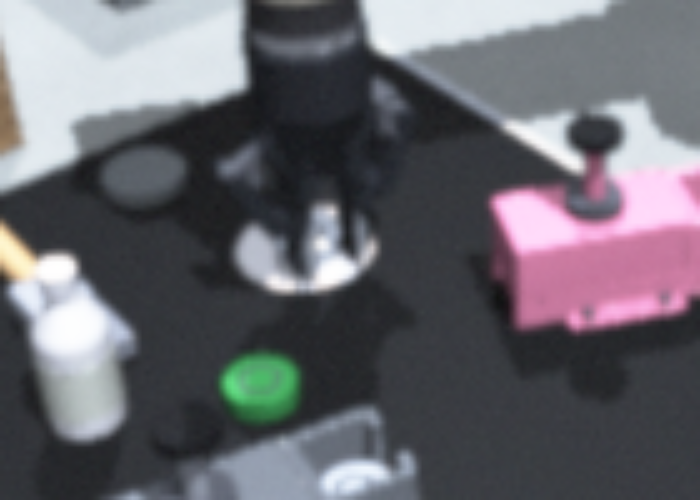

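```bash
python3 - <<'E'
from cell import cams
from h import *
np.set_printoptions(precision=4,suppress=True)
w=cams.read_camera("wrist")
for rc in [(213,254),(262,181),(262,329)]: print(fonz(w,rc,0))
for rc in [(294,253),(295,253)]: print(fonz(w,rc,.014))
E
```

```text
[ 0.4798 -0.1887  0.    ]
[ 0.4357 -0.2147 -0.    ]
[ 0.5198 -0.2226  0.    ]
[ 0.4755 -0.2297  0.014 ]
[ 0.4754 -0.2304  0.014 ]
```

```bash
python3 -m handwheel '[[[0,0,-0.003],[0,0,0],33],[[0,0,-0.002],[0,0,0],33],[[0,0,0],[0,0,0],33],[[0,0,0.01],[0,0,0],33],[[0,0,0.02],[0,0,0],33]]'; python3 -m handwheel '[[[0,0,0.03],[0,0,0],33],[[0,0,0.01],[0,0,0],33],[[0,-0.03,0],[0,0,0],33],[[0,-0.04,0],[0,0,0],33],[[0,-0.04,0],[0,0,0],33]]'; python3 -m handwheel '[[[0,-0.02,0.04],[0,0,0],33],[[0,-0.02,0.04],[0,0,0],33],[[0,0,0.04],[0,0,0],33],[[0,0,0.04],[0,0,0],33],[[0,0,0],[0,0,0],33]]'
python3 - <<'E'
from cell import cams,get_state,models
from h import *
np.set_printoptions(precision=4,suppress=True)
for n,r in(("scene",(130,300,130,330)),("wrist",(0,384,0,512)),("top",(80,250,250,420))):
    p=cams.read_camera(n);im=p["frame"][r[0]:r[1],r[2]:r[3]];cv2.imwrite(f"pics/{n}10.png",cv2.resize(im,None,fx=3.5,fy=3.5) if n!="wrist" else im)
    for k in ("disc_1","round_pad"):
      for d in models.tip_of(k,p):
        f=fonz if n=="wrist" else onz
        print(n,k,d["position"],d["score"],f(p,d["position"],0.))
E
```

```text
time: 16.08
eef_pos: [0.4795, -0.1796, 0.0046]
eef_rot: [-1.57, 0.075, -0.076]
contact_force: [0.4, 0.8, -1.0]
width: 0.0279
time: 16.5
eef_pos: [0.4812, -0.1372, 0.1139]
eef_rot: [-1.568, 0.075, -0.069]
contact_force: [0.7, 0.4, 0.6]
width: 0.0283
time: 16.92
eef_pos: [0.4975, 0.0217, 0.1526]
eef_rot: [-1.566, 0.065, -0.068]
contact_force: [-0.3, -0.4, -0.2]
width: 0.0285
scene disc_1 [271.6, 215.5] 0.68 [0.6878 0.0848 0.    ]
scene disc_1 [232.4, 222.5] 0.61 [ 0.5938 -0.0116  0.    ]
scene disc_1 [209.3, 203.1] 0.58 [ 0.5788 -0.1266  0.    ]
scene round_pad [180.8, 209.8] 0.76 [ 0.4826 -0.2279  0.    ]
scene round_pad [259.6, 312.4] 0.74 [ 0.4828  0.2176 -0.    ]
wrist disc_1 [192.5, 356.3] 0.84 [ 0.607  -0.0091  0.    ]
wrist disc_1 [103.4, 420.1] 0.66 [0.6873 0.0844 0.    ]
top disc_1 [197.8, 346.4] 0.73 [ 0.4734 -0.2349  0.    ]
top disc_1 [162.5, 308.6] 0.71 [ 0.574  -0.1359  0.    ]
top disc_1 [122.7, 227.8] 0.48 [0.6922 0.0836 0.    ]
top disc_1 [146.2, 158.6] 0.39 [0.6304 0.2746 0.    ]
top disc_1 [112.0, 265.5] 0.35 [ 0.7203 -0.0219  0.    ]
top round_pad [196.5, 346.4] 0.87 [ 0.477  -0.2351  0.    ]
top round_pad [109.0, 264.7] 0.73 [ 0.7289 -0.0199  0.    ]
top round_pad [128.9, 324.3] 0.17 [ 0.6678 -0.1838  0.    ]
```

View pics/top10.png

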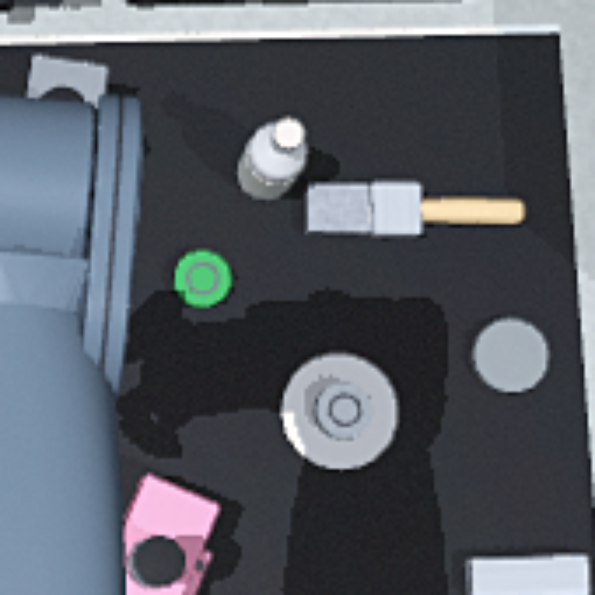

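View pics/scene10.png

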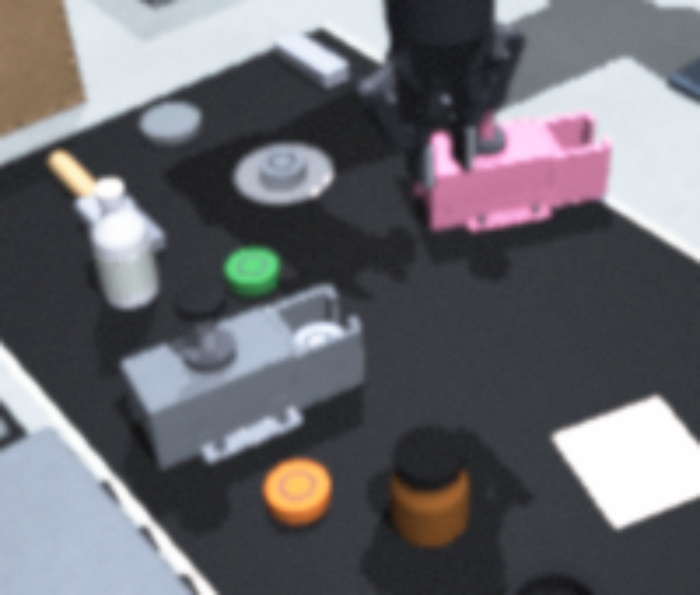

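View pics/wrist10.png

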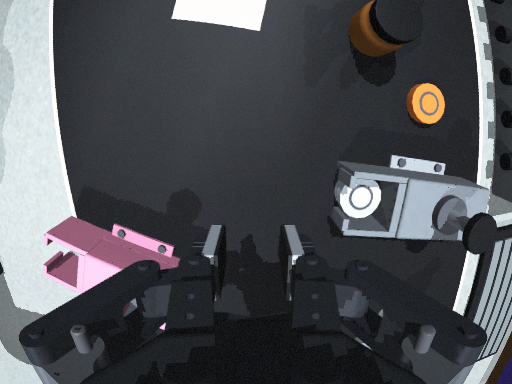

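The disc lies centred on the round pad, at top-view crop (344,410) against the pad's (340,411). The plunger is up, the other discs are still in the magazine, and the arm is clear. I let the arm settle, then hand in.

```bash
python3 -m handwheel '[[[0,0,0],[0,0,0],33],[[0,0,0],[0,0,0],33],[[0,0,0],[0,0,0],33]]'; python3 -c "
from cell import arm;print(arm.finish_job())"
```

```text
time: 17.62
eef_pos: [0.4972, 0.0146, 0.1516]
eef_rot: [-1.57, 0.074, -0.074]
contact_force: [1.1, -0.2, 0.6]
width: 0.0284
the job is handed in; nothing more can be done
None
```

I pressed the plunger slowly to its stop and let it spring back, and one disc came out. I then pushed that disc sideways with part-open fingers, about 245 mm, onto the round white pad. The job was handed in at about 17.6 s, and it gives no verdict.

**Press:** the fingers met the cap at 0.118 m and stopped at 0.084 m, a full 34 mm stroke, with about 19 N at the stop.

**Disc on the pad:** in the last top view the disc is about 4 mm from the pad's centre at most and lies flat. The limit is 23 mm.

**Other checks:** in the last scene and wrist views the plunger is up, and a disc can be seen in the magazine. The jar, bottle, brush, lens cap and both look-alike discs stand where they were. I saw nothing else shifted, but I did not re-measure the bystanders. The arm was clear of everything.

**Disagreements between cameras:** the scene camera's positions for flat things on the bench were up to about 15 mm off the top camera's, and varied from reading to reading. I relied on the top and wrist cameras, which agreed on the pad to about 4 mm. In the last pictures the network found the disc on the pad only in the top view. In the scene view I confirmed it by eye, and the wrist view did not show the pad.

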